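Pry the split retaining ring out of the strainer

TASK

Take the pick by its handle, put its upturned tip through the slot in the strainer's rim and under the end of the split ring, and lift the ring out of its groove with it. Lay the ring down flat on the chopping block without dropping it (it may overhang the edge a little), draw the pick clear of it and put the pick down on the table. Lift the ring only with the pick, never with the gripper, and leave the other things on the table alone.

Things in the scene. Friction and masses are not known exactly. Their poses are not given: they have to be found in the camera images.
- strainer: Fixed round aluminium strainer drum, 140 mm across (side lugs: 168), 62 mm tall; origin at the centre of its underside, z up. Its perforated sieve plate (top at z = 48.5 mm, with three small rests under the ring, tops at 50 mm) lies inside the rim (inner radius 62 mm). At +x a small fixed tab, underside at z = 60.5 mm, overhangs the ring's far side by about 3 mm: that side slips out by itself when the ring's -x side is lifted straight up.
- slot (a point): Middle of the pry slot in the strainer's rim, 66 mm from its axis towards its -x, 35 mm above the table; axes as the strainer's. The slot is 38 mm wide (y), open at the top, its floor at z = 20 mm; it runs on inward, under the ring, as a well of the same width and floor that ends 22 mm short of the strainer's axis.
- ring: Loose rigid C-shaped ring of round 8 mm steel wire, 120 mm outside, about 60 g; origin at the circle's centre on the underside. Lies on the rests, axes as the strainer's. From the centre, the wire crosses -x (over the slot), ends 12 degrees on towards +y (12 mm aside, plus a 4 mm round tip); the gap runs from there to 57 degrees from -x. Held by gravity and the far tab only.
- ring_catch (a point): The place to catch: the wire's centre line at the ring's -x, 56 mm from the ring's centre, 4 mm above its underside, 54 mm above the table at the start; axes as the ring's. Hung here the ring balances, its far side (ring_heel) straight below.
- ring_heel (a point): The wire's centre line at the ring's +x, opposite ring_catch (112 mm from it).
- pick: Loose hand tool, about 120 g, lying on its handle: a dark wooden block 90 mm long (x), 18 mm wide (y), 34 mm high; origin at the centre of its underside. From its +x end a level flat steel blade, 12 mm wide, 4 mm thick (underside 14 mm above the handle's underside), runs 70 mm to the tip at x = 115 mm, where a lip 4 mm thick turns up 7 mm above the blade's top.
- pick_tip (a point): Foremost end of the pick's blade, at the height of the blade's top, 115 mm ahead of the pick's origin and 18 mm above the handle's underside; axes as the pick's.
- block: Plain thick wooden chopping block, fixed, 150 mm (x) by 190 mm (y), 40 mm high, origin at the centre of its underside, -x edge towards the robot. If the ring is drawn to overhang an edge by about 20 mm, the pick can be lowered beside that edge until its lip is free below the wire.
- cheese_tin: Bystander: plain open tin 66 mm across, 52 mm tall, origin at the centre of its underside.
- salt_shaker: Bystander: shaker 44 mm across, 90 mm tall, origin at the centre of its underside.

How it is judged (in metres and radians):
On the way:
1. the ring's caught end is lifted on the pick at least 30 mm above the strainer's rim (z of ring_catch in the frame of strainer above 0.092 m and contact force between pick and ring above 0.05 N), for 0.1 s.
At the end, for the whole second after the job is handed in: The ring lies flat on the chopping block (within about 6 degrees, resting on its surface, its centre within 60 mm of the block's centre along x and 70 mm along y), no longer touching the pick; the pick lies on the table (origin under 25 mm high); both are at rest (x of ring in the frame of block between -0.06 and 0.06 m and y of ring in the frame of block between -0.07 and 0.07 m and height (world z) of ring between 0.035 and 0.053 m and (angle between ring's own z axis and vertical below 0.1 rad or angle between ring's own z axis and vertical above 3.04 rad) and contact force between pick and ring below 0.05 N and height (world z) of pick below 0.025 m and linear speed of each of ring, pick below 0.02 m/s).
It fails at once if the gripper's fingers touch the ring (contact force between the fingers and ring above 0.5 N).
It fails at once if the ring is dropped (its centre moves faster than 0.9 m/s) (linear speed of ring above 0.9 m/s).
It fails at once if a bystander is moved more than 30 mm (distance of any of cheese_tin, salt_shaker from where it was at the start of the episode above 0.03 m).
It also fails if it takes over 64 s, if anything falls off the work surface, if the arm or the gripper's body presses on something with over 40 N, if the wrist force passes 120 N, or if a joint passes its speed limit or range.

ROBOT

A 6-joint arm with a two-finger parallel gripper is mounted at the origin on a cart in front of the work surface, level with it; the furniture and walls round the work are solid. World frame = base frame: x ahead of the robot, y to its left, z up, the work surface at z = 0. Lengths are in mm, angles in rad, forces in N, time in s.
With the tool pointing down it reaches from about 300 to 775 mm from the base axis. Payload 14.6 kg.
Tool frame: the origin (TCP) lies at the very end of the fingers, on their centre line; the grasp point (between the pads) lies 19 mm behind it; z points along the fingers, y is the line along which they close (so a half turn about z gives the same grasp; the last joint's range is limited). The gripper opens to 94 mm and grips with 3 to 60 N. Pads are 16 mm wide; open, the fingers measure 119 mm over their backs; the gripper's body (75 mm by 177 mm) begins 78 mm behind the grasp point.
Start: joints at [1.177, 0.3, 1.521, -0, 1.321, -0.067], TCP at [176.555, 520.882, 205.446] pointing down, gripper open.
Joint ranges: [-3.03, 3.03], [-0.79, 2.21], [0.23, 2.52], [-1.04, 4.18], [0, 3.07], [-2.55, 2.55]. Speed limits (rad/s): [2.22, 2.22, 2.57, 3.14, 3.14, 3.14].

INTERFACE

Orientations are given as [roll, pitch, yaw] about the fixed x, y, z axes, in that order (R = Rz(yaw) Ry(pitch) Rx(roll)).
In Python, from cell import manip gives the robot as it stands.
- The arm moves only by the tool servo_tool, never from a script. Its argument "motion" is a list that holds one entry, the list of rows, each a list of 7 numbers: the shift along the world's x, y, z as a fraction of full scale, then the turn, a rotation vector about the world's x, y, z as a fraction of full scale, then the closure, from 0 (fully open) to 1 (shut). In form: [[[x, y, z, rx, ry, rz, gripper], ...]]. A call has 1 to 10 rows; each row is the pose to reach, as a shift and turn from the pose commanded when the call began, turning the shorter way round; what a row does not reach only later rows make up. Full scale, the value 1, is 0.5 m for a shift and pi rad for a turn. A row lasts 1/10 s, in which the tool goes at most 50 mm and 8.59 degrees, less where a joint would pass 70% of its speed; a pose out of reach is approached as far as the arm can. A call with a number of a shift or a turn outside -1 to 1 is refused whole. A call with a gripper value outside its range is refused whole. The fingers move at their own pace and stop on an object; "newtons" is the grip in N (left out, the last holds). Time passes only in rows, so rows that repeat a pose let the fingers close. It gives the time, the measured TCP pose, the force, the opening and the grip force at its end, in the units of the state.
- manip.read_state(): the state, without advancing time (a new reading comes with each control period).
- manip.camera(name): name is "side" or "top" or "wrist"; returns a dict with "frame" (400x640x3 uint8, red, green, blue), "range_z" (400x640 float32, mm along the optical axis (not along the pixel's ray), 0 where there is no reading), "vfov" (degrees; the focal length in pixels is half the picture's height over the tangent of half this angle, whatever the lens; pixels are square), "cx", "cy" (the principal point, pixels), "cam_to_world" (4x4, takes a point from camera to world coordinates). Camera axes: x right, y down, z forward; pixel columns grow to the right and rows downward; lengths in mm; the calibration is good to about 2 mm. A picture is of the moment at which its call begins.
- manip.sign_off(): hands the job in; it is judged then, once.
The state is a dict: "clock": time; "joints": joint angles; "qd": joint speeds; "effort": joint torques, N m; "eef_pos": TCP position; "eef_rot": TCP orientation; "wrist_force": force on the tool from outside, world axes, zero at the start; "moment": the same for the moment, N m; "finger_gap": finger opening in mm; "finger_force": force on a finger pad.
Only numpy, scipy, OpenCV 4.12 (cv2) and the standard library are available. Lean on these libraries where they do the work, as an engineer would, in place of code of your own. Each camera call takes 0.05 s, during which the arm holds its last target. There are 200 camera calls.

## Working session

There is one attempt and no reset: what is moved stays moved. The work goes in short steps, Python scripts to look and compute and a tool call to move; the robot and the scene stay as the last step left them, time stands still between calls to the robot, and variables do not carry over. Pictures are saved under pics/ and viewed, at most 10 in all, crops included, and the job is handed in when it is done.

Besides the shell and the picture viewer there is one more tool, called as name([rows], argument=value, ...), one row to a line, values as JSON. servo_tool: Moves the arm, as the interface text tells. Its arguments: {"type":"object","properties":{"motion":{"type":"array"},"newtons":{"type":"number"}},"required":["motion"]}

```bash
mkdir -p pics; ls; cat > h.py <<'E'
import numpy as np, cv2
from cell import manip
def shot(n):
    c=manip.camera(n); f=c['frame']; H=f.shape[0]
    c['f']=H/2/np.tan(np.radians(c['vfov'])/2); c['T']=np.array(c['cam_to_world']); return c
def cloud(c):
    z=c['range_z']; v,u=np.indices(z.shape)
    P=np.stack([(u-c['cx'])/c['f']*z,(v-c['cy'])/c['f']*z,z],-1)
    return P@c['T'][:3,:3].T+c['T'][:3,3]
def save(n,img): cv2.imwrite('pics/'+n,cv2.cvtColor(img,cv2.COLOR_RGB2BGR))
E
python3 - <<'E'
from h import *
for n in ('top','side'):
    c=shot(n); save(n+'0.png',c['frame']); P=cloud(c); np.savez(n+'0.npz',P=P,frame=c['frame'],z=c['range_z'],T=c['T'],f=c['f'],cx=c['cx'],cy=c['cy'])
    print(n,c['T'].round(3).tolist(),c['f'],c['cx'],c['cy'])
print(manip.read_state())
E
```

```text
pics
top [[0.027, -0.997, 0.075, 502.298], [-1.0, -0.027, 0.007, 58.89], [-0.005, -0.075, -0.997, 1304.501], [0.0, 0.0, 0.0, 1.0]] 466.33891446746725 324.59679618401833 195.5876881660798
side [[1.0, -0.001, -0.003, 599.327], [0.002, -0.36, 0.933, -950.309], [-0.002, -0.933, -0.36, 472.632], [0.0, 0.0, 0.0, 1.0]] 476.66589493758505 319.04955599094785 196.7741226212161
{'clock': 0.1, 'joints': array([ 1.17738892e+00,  3.00428642e-01,  1.52152132e+00,  2.80410661e-07,
        1.32071148e+00, -6.65859234e-02]), 'qd': array([ 1.24603691e-03, -2.36693973e-04,  2.09137622e-04,  7.98388118e-05,
       -6.82808811e-05, -4.13073055e-04]), 'effort': array([ 1.13553047e-03, -5.32647622e+01, -3.53288519e+01,  7.10049947e-02,
        2.33635266e-02, -5.05634284e-05]), 'eef_pos': array([176.4719096 , 520.66614252, 204.93490071]), 'eef_rot': array([-3.14052625e+00, -7.13848543e-05,  2.81477107e+00]), 'wrist_force': array([-0.4720419 , -0.1772764 ,  0.10856793]), 'moment': array([ 0.00409281,  0.04417149, -0.00497503]), 'finger_force': 0.0, 'finger_gap': 94.21128310931896}
```

View pics/top0.png

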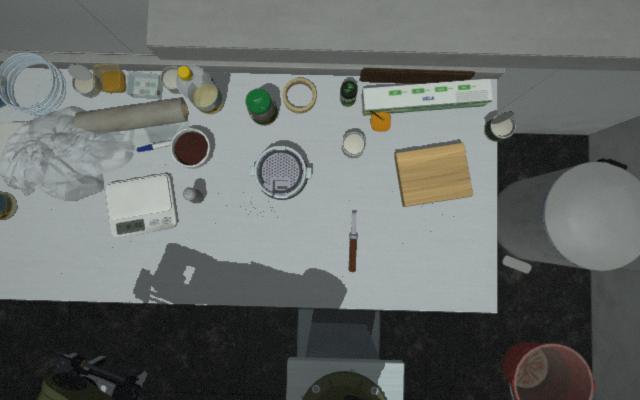

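View pics/side0.png

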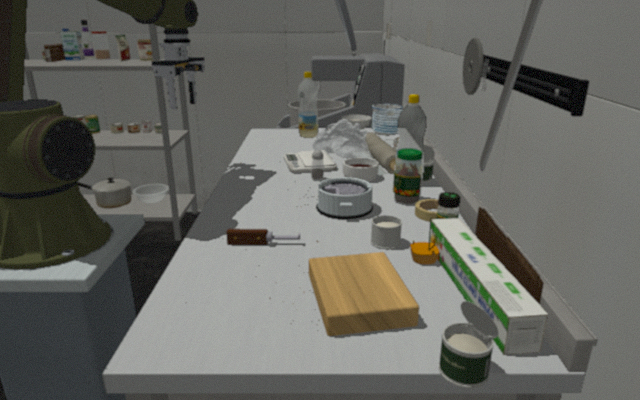

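Top view: strainer at (282,172) with the slot near (282,187), pick along (353,210–270) with its tip away from the robot, block at (434,173), tin at (353,143), shaker at (192,195). The side view agrees with this.

```bash
python3 - <<'E'
from h import *
d=np.load('top0.npz'); P=d['P']; F=d['frame']; hsv=cv2.cvtColor(F,cv2.COLOR_RGB2HSV)
def box(u0,u1,v0,v1,m):
    k=np.zeros(m.shape,bool); k[v0:v1,u0:u1]=1; return k&m
print('table z',np.median(P[260:290,400:480,2]))
# block
m=box(385,485,130,215,(P[...,2]>30)&(P[...,2]<50))
r=cv2.minAreaRect(P[m][:,:2].astype(np.float32)); print('block',r,np.median(P[m][:,2]))
# pick
m=box(335,370,200,280,P[...,2]>8)
q=P[m]; 
hm=box(335,370,200,280,(P[...,2]>26)); h=P[hm]; r=cv2.minAreaRect(h[:,:2].astype(np.float32)); print('handle',r,np.median(h[:,2]))
r=cv2.minAreaRect(q[:,:2].astype(np.float32)); print('pick',r)
print('tip', q[np.argsort(-q[:,0])][:4].round(1))
# strainer rim
m=box(245,318,135,210,(P[...,2]>56)&(P[...,2]<70)); r=P[m]
print('rim',r[:,:2].min(0),r[:,:2].max(0))
A=np.c_[r[:,:2],np.ones(len(r))]; s=np.linalg.lstsq(A,(r[:,:2]**2).sum(1),rcond=None)[0]; print('centre',s[:2]/2,np.sqrt(s[2]+(s[:2]**2).sum()/4))
# tin, shaker
for n,b in (('tin',(335,372,125,163)),('shaker',(178,208,180,208))):
    m=box(*b,P[...,2]>15); print(n,P[m].min(0),P[m].max(0))
a=cv2.resize(F[125:220,235:330],None,fx=5,fy=5,interpolation=cv2.INTER_CUBIC)
b=cv2.resize(F[200:280,325:385],None,fx=5,fy=5,interpolation=cv2.INTER_CUBIC)
W=np.zeros((480,790,3),np.uint8); W[:475,:475]=a; W[:400,480:780]=b; save('crop.png',W)
E
```

```text
table z 0.10122018173831293
block ((665.8931274414062, -228.7666778564453), (150.15411376953125, 191.90797424316406), 10.30278491973877) 39.8964892910069
handle ((470.2508850097656, 16.471534729003906), (153.3808135986328, 77.34928131103516), 6.255038261413574) 33.55252837895307
pick ((480.2720642089844, -7.9459991455078125), (152.833740234375, 93.21265411376953), 30.286258697509766)
tip [[553.4 -16.7  21.5]
 [553.3 -19.2  24.4]
 [553.2 -13.8  24.1]
 [553.2 -11.1  23.5]]
rim [593.73942393 121.89015949] [729.9084457  260.21444784]
centre [659.53514825 190.54810701] 62.723738005185496
tin [502.29757239 -56.05781274  15.40059762] [ 799.56156702   58.89033476 1304.50132456]
shaker [568.09248516 403.73754255  16.3223085 ] [609.74542747 441.68102298  93.15982789]
```

View pics/crop.png

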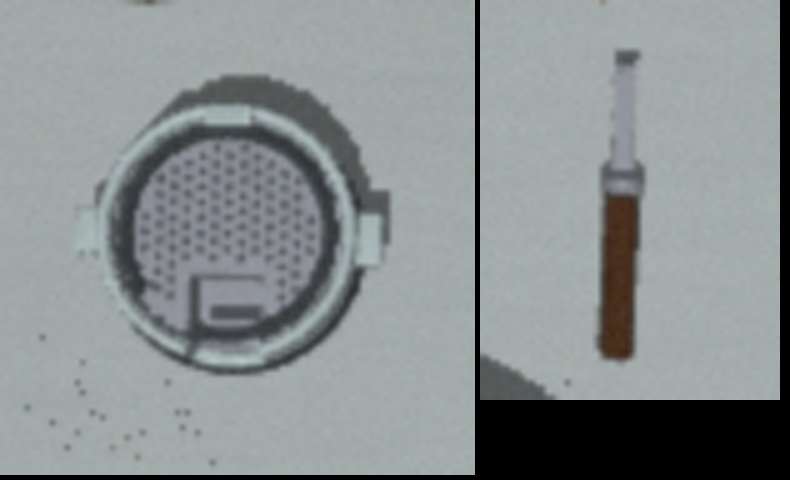

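The crop shows the tab at (228,115), lugs at (88,230) and (370,240), and the slot and well around (228,280–350), so the slot faces the robot. The pick's lip is at (627,55) and its handle at (618,200–355).

```bash
python3 - <<'E'
from h import *
d=np.load('top0.npz'); P=d['P']; F=d['frame']; ok=(d['z']>900)
def box(u0,u1,v0,v1,m):
    k=np.zeros(m.shape,bool); k[v0:v1,u0:u1]=1; return P[k&m&ok]
h=box(335,370,200,280,(P[...,2]>26)&(P[...,2]<45)&(P[...,0]<490)); r=cv2.minAreaRect(h[:,:2].astype(np.float32)); print('handle',r,np.median(h[:,2]))
q=box(335,370,200,280,(P[...,2]>9)&(P[...,2]<45)); 
c=q[:,:2].mean(0); w=np.linalg.svd(q[:,:2]-c)[2][0]; w*=np.sign(w[0]); print('pick yaw',np.degrees(np.arctan2(w[1],w[0])), c, q[:,0].min(), q[:,0].max())
b=q[q[:,0]>485]; print('blade fit',np.polyfit(b[:,0],b[:,1],1)); hh=h; print('handle fit',np.polyfit(hh[:,0],hh[:,1],1),hh[:,0].min(),hh[:,0].max(),hh[:,1].min(),hh[:,1].max())
t=box(335,372,125,163,(P[...,2]>20)&(P[...,2]<70)); print('tin',t.min(0),t.max(0))
# lugs, tab
L=box(248,258,160,182,(P[...,2]>20)&(P[...,2]<75)); R=box(307,314,160,182,(P[...,2]>20)&(P[...,2]<75)); print('lugs',L.mean(0),R.mean(0))
w=manip.camera('wrist'); print(np.array(w['cam_to_world']).round(3).tolist(),w['vfov'])
E
```

```text
handle ((441.8751525878906, -11.435685157775879), (18.0306396484375, 92.31057739257812), 88.32145690917969) 33.39180620404454
pick yaw -1.1163018075429973 [466.3583143  -11.55698598] 395.93599565044303 553.3879813080599
blade fit [-0.01506291 -4.86578733]
handle fit [-0.02437136 -0.56618156] 395.93599565044303 487.78424314900224 -21.08418427425658 -2.386920744805458
tin [708.55206598 -56.05781274  20.46493975] [799.56156702  24.79703664  60.6439706 ]
lugs [658.56212073 260.2073455   53.77088801] [660.70940452 112.43313145  43.95271206]
[[0.322, 0.918, 0.232, 108.438], [0.947, -0.311, -0.08, 543.014], [-0.001, 0.246, -0.969, 384.376], [0.0, 0.0, 0.0, 1.0]] 62.5843380946161
```

servo_tool([
  [[0.847,-0.661,0.05,0,0,0.104,0],[0.847,-0.661,0.05,0,0,0.104,0],[0.847,-0.661,0.05,0,0,0.104,0],[0.847,-0.661,0.05,0,0,0.104,0],[0.847,-0.661,0.05,0,0,0.104,0],[0.847,-0.661,0.05,0,0,0.104,0],[0.847,-0.661,0.05,0,0,0.104,0],[0.847,-0.661,0.05,0,0,0.104,0],[0.847,-0.661,0.05,0,0,0.104,0],[0.847,-0.661,0.05,0,0,0.104,0]],
])

```text
clock: 1.15
eef_pos: [564.6, 217.5, 228.2]
eef_rot: [-3.142, -0.0, 3.141]
wrist_force: [0.4, 0.6, 0.5]
finger_gap: 94.1
finger_force: 0.0
```

servo_tool([
  [[0,0,0,0,0,0,0],[0,0,0,0,0,0,0],[0,0,0,0,0,0,0],[0,0,0,0,0,0,0]],
])

```text
clock: 1.55
eef_pos: [562.5, 220.1, 228.5]
eef_rot: [3.141, 0.0, -3.14]
wrist_force: [-0.9, 0.8, -0.1]
finger_gap: 94.0
finger_force: 0.0
```

servo_tool([
  [[0.07,-0.06,0,0,0,0,0],[0.07,-0.06,0,0,0,0,0],[0.07,-0.06,0,0,0,0,0],[0.07,-0.06,0,0,0,0,0]],
])

```text
clock: 1.95
eef_pos: [597.6, 190.1, 228.4]
eef_rot: [3.141, -0.0, -3.141]
wrist_force: [1.2, 0.8, 0.1]
finger_gap: 94.2
finger_force: 0.0
```

```bash
python3 - <<'E'
from h import *
c=shot('wrist'); P=cloud(c); F=c['frame']; save('w0.png',F)
np.savez('w0.npz',P=P,frame=F,z=c['range_z'],T=c['T'],f=c['f'],cx=c['cx'],cy=c['cy'])
ok=c['range_z']>0
r=P[ok&(P[...,2]>58)&(P[...,2]<66)&(abs(P[...,0]-660)<90)&(abs(P[...,1]-190)<90)]
R=np.hypot(*(r[:,:2]-[660,190.5]).T); r=r[(R>58)&(R<74)]
A=np.c_[r[:,:2],np.ones(len(r))]; s=np.linalg.lstsq(A,(r[:,:2]**2).sum(1),rcond=None)[0]; print('centre',s[:2]/2,np.sqrt(s[2]+(s[:2]**2).sum()/4),len(r))
C=s[:2]/2
q=P[ok&(abs(P[...,0]-660)<90)&(abs(P[...,1]-190)<90)]; d=q[:,:2]-C; R=np.hypot(*d.T); a=np.degrees(np.arctan2(-d[:,1],-d[:,0])) # angle from -x, positive towards -y
# ring top points / rim height profile vs angle
for n,lo,hi in(('rim',63.5,68.5),('ring',53,59)):
    print(n,[ (k,int(np.median(q[(R>lo)&(R<hi)&(abs(a-k)<1.5),2]))) if ((R>lo)&(R<hi)&(abs(a-k)<1.5)).sum()>2 else (k,None) for k in range(-66,40,3)])
E
```

```text
centre [658.40268645 189.3476749 ] 65.68090904337305 2347
rim [(-66, 62), (-63, 62), (-60, 62), (-57, 62), (-54, 62), (-51, 62), (-48, 62), (-45, 63), (-42, 62), (-39, 62), (-36, 62), (-33, 62), (-30, 62), (-27, 63), (-24, 62), (-21, 62), (-18, 60), (-15, 20), (-12, 20), (-9, 20), (-6, 20), (-3, 20), (0, 20), (3, 20), (6, 20), (9, 20), (12, 21), (15, 20), (18, 51), (21, 62), (24, 62), (27, 62), (30, 62), (33, 62), (36, 62), (39, 62)]
ring [(-66, 57), (-63, 56), (-60, 57), (-57, 57), (-54, 52), (-51, 48), (-48, 48), (-45, 48), (-42, 48), (-39, 49), (-36, 48), (-33, 49), (-30, 49), (-27, 48), (-24, 49), (-21, 48), (-18, 20), (-15, 21), (-12, 55), (-9, 54), (-6, 55), (-3, 55), (0, 55), (3, 55), (6, 55), (9, 56), (12, 56), (15, 55), (18, 56), (21, 56), (24, 57), (27, 57), (30, 56), (33, 57), (36, 57), (39, 57)]
```

View pics/w0.png

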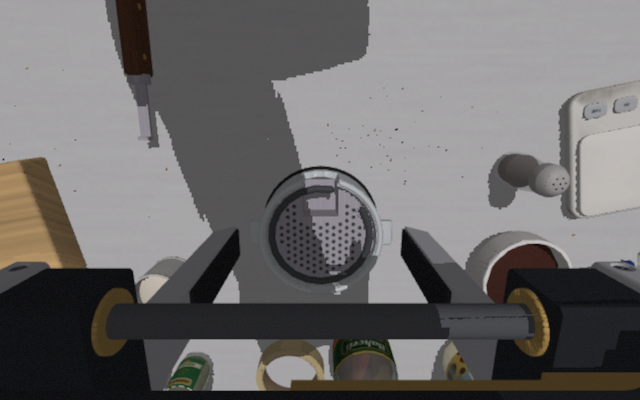

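The wrist view shows the strainer at (322,230), the slot at (320,175) and the ring end at (345,185). The slot spans about ±17.5° around −x, so the strainer's yaw is close to 0. The pick is at (140,100). Next I grasp it.

servo_tool([
  [[-0.315,-0.403,-0.256,0,0,-0.007,0],[-0.315,-0.403,-0.256,0,0,-0.007,0],[-0.315,-0.403,-0.256,0,0,-0.007,0],[-0.315,-0.403,-0.256,0,0,-0.007,0],[-0.315,-0.403,-0.256,0,0,-0.007,0],[-0.315,-0.403,-0.256,0,0,-0.007,0],[-0.315,-0.403,-0.256,0,0,-0.007,0],[-0.315,-0.403,-0.256,0,0,-0.007,0],[-0.315,-0.403,-0.256,0,0,-0.007,0],[-0.315,-0.403,-0.256,0,0,-0.007,0]],
])

```text
clock: 3.0
eef_pos: [441.5, -11.6, 100.8]
eef_rot: [-3.142, 0.001, 3.121]
wrist_force: [-0.4, 0.4, -0.8]
finger_gap: 93.7
finger_force: 0.0
```

```bash
python3 - <<'E'
from h import *
print(manip.read_state()['eef_pos'])
c=shot('wrist'); P=cloud(c); ok=c['range_z']>0
q=P[ok&(P[...,2]>9)&(P[...,2]<40)&(P[...,0]>370)&(P[...,0]<570)&(abs(P[...,1]+11)<25)]
for x in range(395,560,8):
    s=q[abs(q[:,0]-x)<4]
    if len(s): print(x,s[:,1].min().round(1),s[:,1].max().round(1),np.median(s[:,2]).round(1))
print(q[:,0].max())
E
```

```text
[441.53077048 -11.60650308 100.79084089]
395 -20.5 -3.8 32.8
403 -20.7 -3.8 33.9
411 -21.0 -3.9 34.0
419 -21.2 -4.1 33.8
427 -21.4 -4.2 33.9
435 -21.7 -4.3 34.0
443 -21.8 -4.4 34.0
451 -21.3 -4.5 33.9
459 -21.5 -4.6 34.2
467 -21.8 -4.7 34.2
475 -22.0 -4.8 34.1
483 -24.4 -2.0 29.0
491 -24.4 -2.1 28.0
499 -19.7 -8.3 18.4
507 -19.9 -8.4 18.3
515 -20.0 -8.5 18.4
523 -19.4 -8.6 18.4
531 -19.6 -8.8 18.3
532.8957053966074
```

servo_tool([
  [[-0.003,-0.002,-0.19,0,0,0,0],[-0.003,-0.002,-0.19,0,0,0,0],[-0.003,-0.002,-0.19,0,0,0,0],[-0.003,-0.002,-0.19,0,0,0,0],[-0.003,-0.002,-0.19,0,0,0,1],[-0.003,-0.002,-0.19,0,0,0,1],[-0.003,-0.002,-0.19,0,0,0,1],[-0.003,-0.002,-0.19,0,0,0,1],[-0.003,-0.002,-0.19,0,0,0,1],[-0.003,-0.002,-0.19,0,0,0,1]],
], newtons=50)

```text
clock: 4.05
eef_pos: [439.4, -13.4, 5.3]
eef_rot: [-3.142, 0.0, 3.119]
wrist_force: [-0.0, -0.3, -0.3]
finger_gap: 49.4
finger_force: 0.0
```

servo_tool([
  [[0,0,0,0,0,0,1],[0,0,0,0,0,0,1],[0,0,0,0,0,0,1]],
])

```text
clock: 4.35
eef_pos: [439.3, -13.4, 5.3]
eef_rot: [3.142, -0.0, 3.12]
wrist_force: [0.2, -0.1, -0.4]
finger_gap: 25.7
finger_force: 0.0
```

servo_tool([
  [[0,0,0,0,0,0,1],[0,0,0,0,0,0,1],[0,0,0,0,0,0,1],[0,0,0,0,0,0,1],[0,0,0.2,0,0,0,1],[0,0,0.2,0,0,0,1],[0,0,0.2,0,0,0,1],[0,0,0.2,0,0,0,1]],
])

```text
clock: 5.15
eef_pos: [439.6, -13.5, 105.8]
eef_rot: [-3.141, 0.002, 3.12]
wrist_force: [-0.4, -0.2, -1.9]
finger_gap: 17.3
finger_force: 50.0
```

```bash
cat > pk.py <<'E'
from h import *
def pick(name='top'):
    e=manip.read_state()['eef_pos']; print('eef',e.round(1),manip.read_state()['eef_rot'].round(3))
    c=shot(name); P=cloud(c); ok=c['range_z']>0
    d=P-e
    q=P[ok&(d[...,0]>60)&(d[...,0]<140)&(abs(d[...,1])<25)&(d[...,2]>0)&(d[...,2]<30)]
    print('tip x',np.sort(q[:,0])[-5:].round(1))
    for x in range(60,120,10):
        s=q[abs(q[:,0]-e[0]-x)<5]
        if len(s): print(x,s[:,1].min().round(1),s[:,1].max().round(1),np.median(s[:,2]).round(1))
    return c,P
E
python3 - <<'E'
from pk import *
for n in('top','side','wrist'): print(n); pick(n)
E
```

```text
top
eef [439.6 -13.5 105.8] [-3.141e+00  2.000e-03  3.120e+00]
tip x [551.8 552.  552.  552.1 554.4]
60 -19.6 -9.3 117.9
70 -19.5 -9.2 118.6
80 -19.3 -9.0 118.8
90 -19.0 -9.0 119.0
100 -21.2 -10.8 117.7
110 -21.4 -10.5 120.1
side
eef [438.9 -13.4 104.7] [ 3.142e+00 -1.000e-03  3.120e+00]
tip x [554.7 554.7 554.7 554.8 554.8]
60 -20.0 -10.2 117.3
70 -21.0 -8.2 117.4
80 -23.4 -8.4 117.9
90 -23.1 -7.4 117.7
100 -23.5 -8.9 117.9
110 -25.4 -9.7 118.3
wrist
eef [438.7 -13.3 104.2] [ 3.141e+00 -2.000e-03  3.120e+00]
tip x [521.7 521.8 521.8 521.9 521.9]
60 -21.4 -10.1 117.0
70 -21.7 -10.2 117.1
80 -21.9 -10.3 117.1
```

The pick is held and level. Its tip is about 115 mm ahead of the TCP and the blade top about 13 mm above it. I move in front of the slot.

servo_tool([
  [[0.004,0.08,-0.03,0,0,0.007,1],[0.01,0.16,-0.06,0,0,0.007,1],[0.015,0.24,-0.1,0,0,0.007,1],[0.02,0.32,-0.14,0,0,0.007,1],[0.031,0.38,-0.16,0,0,0.007,1],[0.031,0.406,-0.169,0,0,0.007,1],[0.031,0.406,-0.169,0,0,0.007,1],[0.031,0.406,-0.169,0,0,0.007,1],[0.031,0.406,-0.169,0,0,0.007,1]],
])

```text
clock: 6.2
eef_pos: [455.0, 188.5, 21.1]
eef_rot: [3.142, 0.0, 3.14]
wrist_force: [0.9, 0.3, -1.6]
finger_gap: 17.7
finger_force: 50.0
```

```bash
python3 - <<'E'
from pk import *
c,P=pick('top'); pick('side')
E
```

```text
eef [455.  188.5  21.1] [3.142 0.    3.14 ]
tip x [593.9 594.3 594.4 594.5 594.7]
60 184.6 192.9 33.3
70 182.4 193.3 32.9
80 182.4 194.1 32.9
90 182.5 193.8 34.1
100 182.9 194.5 32.7
110 182.5 194.9 37.7
eef [455.1 188.5  21.2] [3.142e+00 1.000e-03 3.140e+00]
tip x [570.3 570.4 570.4 570.4 593.3]
60 177.9 191.2 34.1
70 180.6 192.8 33.6
80 180.0 189.8 34.6
90 177.8 192.5 34.0
100 180.6 189.9 34.0
110 179.9 191.8 35.5
```

servo_tool([
  [[0.02,0.002,0,0,0,0,1],[0.04,0.002,0,0,0,0,1],[0.06,0.002,0,0,0,0,1],[0.08,0.002,0,0,0,0,1],[0.094,0.002,0,0,0,0,1],[0.094,0.002,0,0,0,0,1],[0.094,0.002,0.01,0,0,0,1],[0.094,0.002,0.02,0,0,0,1],[0.094,0.002,0.024,0,0,0,1],[0.094,0.002,0.024,0,0,0,1]],
])

```text
clock: 7.3
eef_pos: [501.9, 190.7, 33.4]
eef_rot: [3.141, 0.001, -3.142]
wrist_force: [-0.1, 0.5, -1.0]
finger_gap: 17.7
finger_force: 50.0
```

```bash
python3 - <<'E'
from pk import *
s=manip.read_state(); print(s['wrist_force'],s['moment'])
c,P=pick('top'); F=c['frame']; save('ins.png',cv2.resize(F[130:250,240:330],None,fx=5,fy=5,interpolation=cv2.INTER_CUBIC))
E
```

```text
[-0.07209559  0.49497545 -1.03612665] [ 0.05698402 -0.02233227 -0.0489579 ]
eef [501.9 190.7  33.4] [ 3.141e+00  1.000e-03 -3.142e+00]
tip x [641.6 641.7 641.7 641.8 641.8]
60 187.5 195.5 47.3
70 185.2 196.6 44.8
80 185.8 196.2 45.2
90 166.1 214.6 47.0
100 166.7 214.5 55.1
110 166.4 215.3 53.2
```

View pics/ins.png

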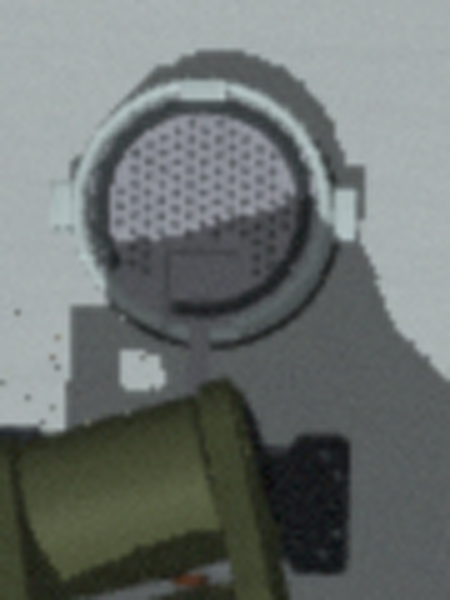

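The picture shows the blade at (200,340), centred in the slot, with the ring end at (172,300) to its left. Now I lift straight up.

servo_tool([
  [[0,0,0.01,0,0,0,1],[0,0,0.02,0,0,0,1],[0,0,0.03,0,0,0,1],[0,0,0.04,0,0,0,1],[0,0,0.05,0,0,0,1],[0,0,0.06,0,0,0,1],[0,0,0.07,0,0,0,1],[0,0,0.08,0,0,0,1],[0,0,0.08,0,0,0,1]],
])

```text
clock: 8.25
eef_pos: [502.1, 190.7, 73.5]
eef_rot: [3.141, 0.001, 3.142]
wrist_force: [-0.1, -0.9, -0.5]
finger_gap: 18.0
finger_force: 50.0
```

```bash
python3 - <<'E'
from pk import *
s=manip.read_state(); print(s['wrist_force'],s['eef_pos'])
F=shot('side')['frame']; a=cv2.resize(F[150:250,270:400],None,fx=5,fy=5,interpolation=cv2.INTER_CUBIC); save('l1.png',a)
E
```

```text
[-0.06187144 -0.94209235 -0.46681225] [502.13744721 190.67121816  73.53096154]
```

View pics/l1.png

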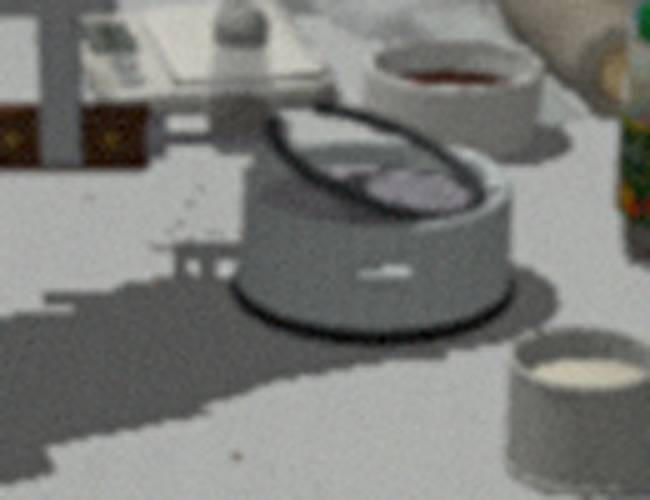

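Ring is on the pick at (275,120) and tilting, with its far side still in the drum at (480,200). I keep lifting slowly.

servo_tool([
  [[0,0,0.014,0,0,0,1],[0,0,0.028,0,0,0,1],[0,0,0.042,0,0,0,1],[0,0,0.054,0,0,0,1],[0,0,0.066,0,0,0,1],[0,0,0.076,0,0,0,1],[0,0,0.086,0,0,0,1],[0,0,0.094,0,0,0,1],[0,0,0.102,0,0,0,1],[0,0,0.11,0,0,0,1]],
])

```text
clock: 9.3
eef_pos: [501.8, 190.6, 128.0]
eef_rot: [-3.142, -0.0, 3.141]
wrist_force: [-0.0, 0.4, -1.6]
finger_gap: 17.6
finger_force: 50.0
```

servo_tool([
  [[0,0,0.007,0,0,0,1],[0,0,0.014,0,0,0,1],[0,0,0.021,0,0,0,1],[0,0,0.028,0,0,0,1],[0,0,0.035,0,0,0,1],[0,0,0.042,0,0,0,1],[0,0,0.049,0,0,0,1],[0,0,0.056,0,0,0,1],[0,0,0.064,0,0,0,1],[0,0,0.072,0,0,0,1]],
])

```text
clock: 10.3
eef_pos: [501.8, 190.6, 164.1]
eef_rot: [-3.142, -0.0, 3.142]
wrist_force: [0.1, 0.1, -0.8]
finger_gap: 17.5
finger_force: 50.0
```

servo_tool([
  [[0,0,0.012,0,0,0,1],[0,0,0.024,0,0,0,1],[0,0,0.036,0,0,0,1],[0,0,0.048,0,0,0,1],[0,0,0.06,0,0,0,1],[0,0,0.07,0,0,0,1],[0,0,0.08,0,0,0,1],[0,0,0.086,0,0,0,1],[0,0,0.09,0,0,0,1],[0,0,0.09,0,0,0,1]],
])

```text
clock: 11.3
eef_pos: [501.9, 190.6, 209.0]
eef_rot: [3.142, 0.0, 3.142]
wrist_force: [0.9, -0.4, -1.7]
finger_gap: 17.8
finger_force: 50.0
```

```bash
python3 - <<'E'
from pk import *
s=manip.read_state(); print(s['wrist_force'],s['eef_pos'])
F=shot('side')['frame']; a=cv2.resize(F[80:250,240:400],None,fx=3.5,fy=3.5,interpolation=cv2.INTER_CUBIC); save('l2.png',a)
E
```

```text
[ 0.8785237  -0.38650409 -1.68315218] [501.8730656  190.59582118 208.9741702 ]
```

View pics/l2.png

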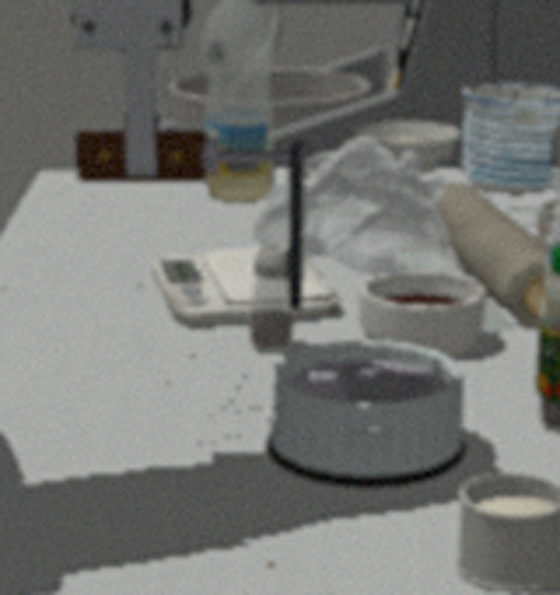

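The ring hangs vertically at (295,145–305), just behind the pick's lip and clear of the drum. I measure its position on the blade and refine the block pose.

```bash
python3 - <<'E'
from pk import *
s=manip.read_state(); e=s['eef_pos']; print(e)
c=shot('side'); P=cloud(c); ok=c['range_z']>0; d=P-e
q=P[ok&(d[...,0]>85)&(d[...,0]<135)&(abs(d[...,1])<65)&(d[...,2]>-115)&(d[...,2]<40)]
for z in range(20,-115,-15):
    t=q[abs(q[:,2]-e[2]-z)<7]
    if len(t): print(z,(t[:,0]-e[0]).min().round(1),(t[:,0]-e[0]).max().round(1),(t[:,1]-e[1]).min().round(1),(t[:,1]-e[1]).max().round(1))
b=P[ok&(P[...,2]>35)&(P[...,2]<46)&(abs(P[...,0]-666)<110)&(abs(P[...,1]+229)<125)]
print('block side',cv2.minAreaRect(b[:,:2].astype(np.float32)),b[:,2].max())
E
```

```text
[501.80600444 190.57727111 208.71275212]
20 87.0 113.6 -28.1 7.6
5 87.0 113.7 -47.2 -1.8
-10 103.7 111.9 -53.4 48.1
-25 101.4 112.0 -58.6 51.1
-40 101.4 114.7 -60.8 58.1
-55 103.8 112.1 -57.9 55.8
-70 103.8 112.1 -51.4 50.6
-85 103.9 112.0 -41.2 31.4
-100 106.5 109.0 -17.5 -11.4
block side ((666.2735595703125, -230.15975952148438), (149.93405151367188, 192.15936279296875), 10.10111141204834) 43.23342580244645
```

servo_tool([
  [[0.001,-0.004,0,0,0,0.002,1],[0.003,-0.014,0,0,0,0.004,1],[0.006,-0.03,0,0,0,0.006,1],[0.012,-0.055,0,0,0,0.008,1],[0.018,-0.085,0,0,0,0.01,1],[0.024,-0.115,0,0,0,0.012,1],[0.03,-0.145,0,0,0,0.014,1],[0.036,-0.175,0,0,0,0.016,1],[0.042,-0.205,0,0,0,0.018,1],[0.048,-0.235,0,0,0,0.02,1]],
])

```text
clock: 12.4
eef_pos: [525.9, 71.8, 208.8]
eef_rot: [-3.141, -0.0, -3.079]
wrist_force: [-0.4, 0.3, -2.1]
finger_gap: 18.2
finger_force: 50.0
```

servo_tool([
  [[0.006,-0.03,0,0,0,0.002,1],[0.012,-0.06,0,0,0,0.004,1],[0.018,-0.09,0,0,0,0.006,1],[0.024,-0.12,0,0,0,0.008,1],[0.03,-0.15,0,0,0,0.01,1],[0.036,-0.18,0,0,0,0.012,1],[0.042,-0.21,0,0,0,0.014,1],[0.048,-0.24,0,0,0,0.016,1],[0.054,-0.27,0,0,0,0.018,1],[0.06,-0.3,0,0,0,0.02,1]],
])

```text
clock: 13.4
eef_pos: [555.7, -78.2, 208.7]
eef_rot: [-3.141, -0.0, -3.016]
wrist_force: [0.0, 0.5, -0.9]
finger_gap: 17.8
finger_force: 50.0
```

servo_tool([
  [[0.006,-0.03,0,0,0,0.002,1],[0.013,-0.06,0,0,0,0.004,1],[0.02,-0.09,0,0,0,0.006,1],[0.027,-0.12,0,0,0,0.008,1],[0.034,-0.15,0,0,0,0.01,1],[0.041,-0.18,0,0,0,0.012,1],[0.048,-0.21,0,0,0,0.014,1],[0.054,-0.24,0,0,0,0.015,1],[0.059,-0.268,0,0,0,0.016,1],[0.063,-0.292,0,0,0,0.0165,1]],
])

```text
clock: 14.4
eef_pos: [587.5, -224.1, 208.7]
eef_rot: [3.142, -0.0, -2.964]
wrist_force: [0.4, 0.3, -0.9]
finger_gap: 17.7
finger_force: 50.0
```

servo_tool([
  [[0.003,-0.018,0,0,0,0,1],[0.005,-0.03,0,0,0,0,1],[0.006,-0.037,0,0,0,0,1],[0.006,-0.039,0,0,0,0,1],[0.006,-0.039,-0.01,0,0,0,1],[0.006,-0.039,-0.024,0,0,0,1],[0.006,-0.039,-0.04,0,0,0,1],[0.006,-0.039,-0.054,0,0,0,1],[0.006,-0.039,-0.06,0,0,0,1],[0.006,-0.039,-0.06,0,0,0,1]],
])

```text
clock: 15.4
eef_pos: [590.2, -242.3, 178.1]
eef_rot: [3.141, -0.001, -2.964]
wrist_force: [-0.1, -0.3, -1.4]
finger_gap: 18.0
finger_force: 50.0
```

```bash
cat > rg.py <<'E'
from pk import *
def ring(n='side'):
    s=manip.read_state(); e=s['eef_pos']; a=s['eef_rot'][2]-np.pi; print(e.round(1),s['eef_rot'].round(3),s['wrist_force'].round(1))
    B=np.array([666.1,-229.5]); u=np.radians(10.2); R=np.array([[np.cos(u),np.sin(u)],[-np.sin(u),np.cos(u)]])
    c=shot(n); P=cloud(c); Q=P.copy(); Q[...,:2]=(P[...,:2]-B)@R.T
    F=c['frame'].astype(int); ok=(c['range_z']>0)&(F.max(-1)<110)&(F.max(-1)-F.min(-1)<25)
    m=ok&(Q[...,2]>42.5)&(Q[...,2]<240)&(abs(Q[...,0]+10)<95)&(abs(Q[...,1])<75)
    print('TCP in block',((e[:2]-B)@R.T).round(1)); return c,Q,m
E
python3 - <<'E'
from rg import *
c,Q,m=ring(); q=Q[m]
for z in range(35,200,15):
    t=q[abs(q[:,2]-z)<7.5]
    if len(t): print(z,t[:,:2].min(0).round(1),t[:,:2].max(0).round(1),len(t))
save('b1.png',cv2.resize(c['frame'][100:350,230:480],None,fx=2.3,fy=2.3,interpolation=cv2.INTER_CUBIC))
E
```

```text
[ 590.2 -242.3  178.1] [ 3.141e+00 -1.000e-03 -2.964e+00] [-0.1 -0.3 -1.4]
TCP in block [-77.    0.9]
80 [26.2 -8.9] [29.1 22.6] 11
95 [ 24.4 -42.3] [35.7 43.4] 91
110 [ 24.3 -53.5] [36.8 52.8] 66
125 [ 23.5 -56.4] [36.5 58.3] 76
140 [ 23.4 -58.1] [35.8 61.4] 77
155 [ 23.3 -56.8] [36.8 56. ] 83
170 [-103.4  -52. ] [33.4 50.2] 110
185 [-103.8  -43.3] [36.2  7.8] 387
```

View pics/b1.png

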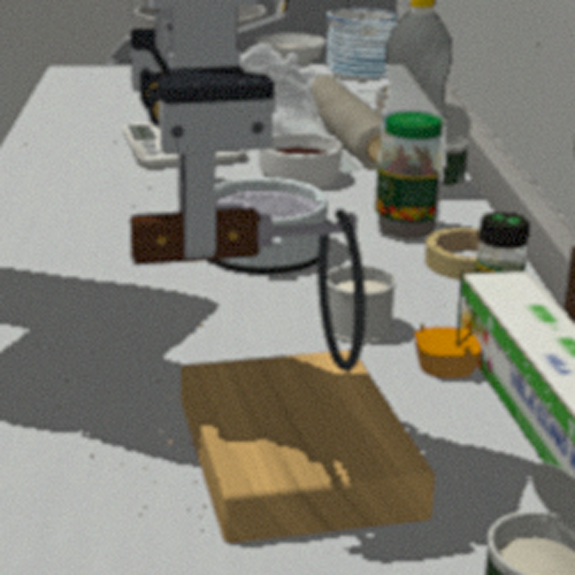

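The ring hangs at block x ≈ +30, centred in y, with its lowest point about 40 mm above the block. I set the heel down and begin laying it back toward the robot.

servo_tool([
  [[0,0,-0.02,0,0,0,1],[0,0,-0.045,0,0,0,1],[0,0,-0.066,0,0,0,1],[0,0,-0.076,0,0,0,1],[-0.008,-0.0014,-0.08,0,0,0,1],[-0.024,-0.004,-0.082,0,0,0,1],[-0.038,-0.007,-0.084,0,0,0,1],[-0.057,-0.01,-0.088,0,0,0,1],[-0.075,-0.0135,-0.094,0,0,0,1],[-0.0925,-0.0166,-0.101,0,0,0,1]],
])

```text
clock: 16.45
eef_pos: [543.2, -251.0, 128.3]
eef_rot: [-3.141, 0.0, -2.964]
wrist_force: [0.4, 0.3, -0.4]
finger_gap: 17.3
finger_force: 50.0
```

```bash
python3 - <<'E'
from rg import *
c,Q,m=ring(); q=Q[m]
for z in range(45,200,15):
    t=q[abs(q[:,2]-z)<4]
    if len(t): print(z,t[:,:2].min(0).round(1),t[:,:2].max(0).round(1),len(t))
E
```

```text
[ 543.2 -251.   128.3] [-3.141  0.    -2.964] [ 0.4  0.3 -0.4]
TCP in block [-124.8    0.6]
45 [-95. -75.] [-12.3  38.9] 207
60 [-45.5 -65.1] [17.6 40.3] 112
135 [-101.1  -10.8] [-15.5  -1.1] 47
150 [-101.2  -10.9] [-9.8  6.7] 46
```

```bash
python3 - <<'E'
from rg import *
c,Q,m=ring(); ok=(c['range_z']>0)&(abs(Q[...,1])<75)&(Q[...,0]>-60)&(Q[...,0]<75)
q=Q[ok]
for z in range(48,160,10):
    t=q[abs(q[:,2]-z)<4]
    if len(t): print(z,t[:,:2].min(0).round(1),t[:,:2].max(0).round(1),np.median(t[:,0]).round(1),len(t))
E
```

```text
[ 542.1 -251.1  127.6] [ 3.141e+00 -1.000e-03 -2.965e+00] [-0.7 -0.4 -2.1]
TCP in block [-125.8    0.7]
48 [-60. -75.] [ 8.2 43.5] -39.4 208
58 [-41.1 -72.2] [17.9 36.7] 5.7 186
138 [-59.6  -8.3] [-10.6   8.2] -35.8 149
148 [-14.9  -7.3] [-10.    7.3] -12.9 17
```

```bash
python3 - <<'E'
from rg import *
t=shot('top')['frame'][130:260,380:490]; s=shot('side')['frame'][190:340,250:430]
W=np.zeros((600,800,3),np.uint8); a=cv2.resize(s,None,fx=3,fy=3,interpolation=cv2.INTER_CUBIC); b=cv2.resize(t,None,fx=2.3,fy=2.3,interpolation=cv2.INTER_CUBIC)
W[:a.shape[0],:a.shape[1]]=a; W[:b.shape[0],545:545+b.shape[1]]=b[:, :255]; save('chk.png',W)
E
```

```text
(no output)
```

View pics/chk.png

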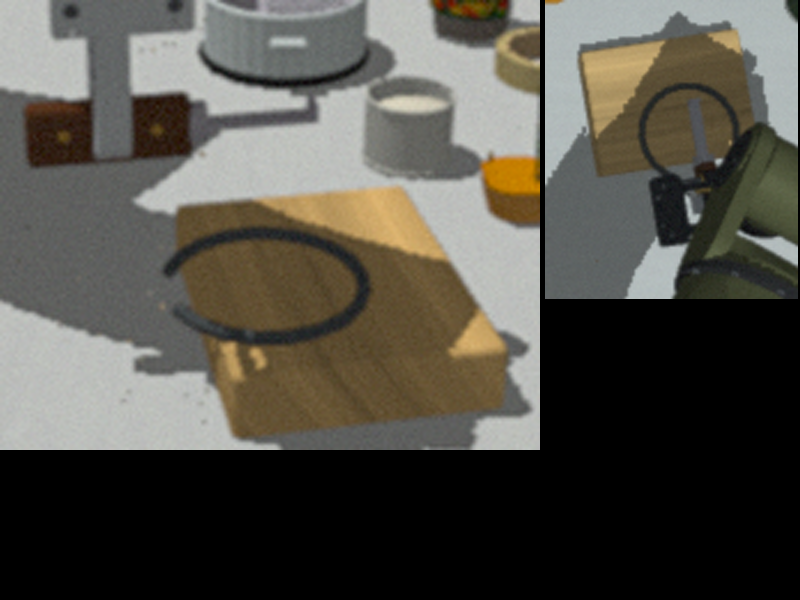

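The picture shows the ring off the pick: it slid off and toppled flat onto the block. It is centred near (268,285) in the side view, with its gap toward the robot and slightly over the −x edge. I measure its pose before deciding what to do.

```bash
python3 - <<'E'
from rg import *
for n in('side','top'):
    c,Q,m=ring(n); F=c['frame']
    # dark neutral pixels, ray-cast onto wire mid-height plane z=46
    o=c['T'][:3,3]; v,u=np.indices(m.shape)
    d=np.stack([(u-c['cx'])/c['f'],(v-c['cy'])/c['f'],np.ones(m.shape)],-1)@c['T'][:3,:3].T
    X=o+d*((46-o[2])/d[...,2])[...,None]
    B=np.array([666.1,-229.5]); a=np.radians(10.2); R=np.array([[np.cos(a),np.sin(a)],[-np.sin(a),np.cos(a)]]); b=(X[...,:2]-B)@R.T
    G=F.max(-1).astype(int); S=G-F.min(-1)
    k=(G<75)&(S<22)&(abs(b[...,0]+20)<75)&(abs(b[...,1])<90)&(c['range_z']>0)&(Q[...,2]<65)
    p=b[k]; C=p.mean(0)
    for i in range(6):
        A=np.c_[p,np.ones(len(p))]; s=np.linalg.lstsq(A,(p**2).sum(1),rcond=None)[0]; C=s[:2]/2; r=np.sqrt(s[2]+(C**2).sum()); e=abs(np.hypot(*(p-C).T)-r); p=p[e<max(5,np.percentile(e,85))]
    ang=np.degrees(np.arctan2(-(p-C)[:,1],-(p-C)[:,0])); h=np.histogram(ang,18,(-180,180))[0]
    print(n,'centre in block',C.round(1),'r',r.round(1),len(p),h)
    rr=np.hypot(*(b-C).transpose(2,0,1)); kk=k&(abs(rr-r)<4); q=Q[kk]
    an=np.degrees(np.arctan2(-(q[:,1]-C[1]),-(q[:,0]-C[0])))
    print([(t,np.median(q[abs(an-t)<15,2]).round(1)) for t in range(-165,180,30) if (abs(an-t)<15).sum()>3])
E
```

```text
[ 544.  -250.8  128.4] [-3.141  0.    -2.964] [ 0.3  0.1 -1.9]
TCP in block [-123.9    0.6]
side centre in block [-41.4 -16.4] r 56.0 531 [31 33 30 29 29 28 30 28  4  2 25 37 42 45 41 38 32 27]
[(-165, np.float64(47.0)), (-135, np.float64(46.1)), (-105, np.float64(46.1)), (-75, np.float64(46.7)), (-45, np.float64(47.8)), (-15, np.float64(46.5)), (15, np.float64(45.8)), (45, np.float64(45.7)), (75, np.float64(45.6)), (105, np.float64(46.7)), (135, np.float64(47.5)), (165, np.float64(48.2))]
[ 544.3 -250.8  128.5] [-3.141  0.    -2.964] [ 0.7  0.4 -1.5]
TCP in block [-123.7    0.6]
top centre in block [-40.2 -13. ] r 55.4 290 [22 22 21 22 24 25 24  5  1  0  0  0  7 23 24 26 22 22]
[(-165, np.float64(48.5)), (-135, np.float64(47.4)), (-105, np.float64(46.5)), (-75, np.float64(46.7)), (-45, np.float64(48.0)), (75, np.float64(48.1)), (105, np.float64(47.2)), (135, np.float64(47.6)), (165, np.float64(46.5))]
```

The ring is flat on the block, with all wire tops at about 47 mm. Its centre is at about (−41,−14) mm in the block frame, within tolerance, and it isn't touching the pick. I back the pick away and set it on the table.

servo_tool([
  [[-0.04,-0.007,0,0,0,0,1],[-0.1,-0.018,0,0,0,0,1],[-0.16,-0.029,0,0,0,0,1],[-0.22,-0.04,0,0,0,0,1],[-0.256,-0.046,-0.04,0,0,0,1],[-0.256,-0.046,-0.1,0,0,0,1],[-0.256,-0.046,-0.16,0,0,0,1],[-0.256,-0.046,-0.21,0,0,0,1],[-0.256,-0.046,-0.225,0,0,0,1],[-0.256,-0.046,-0.225,0,0,0,1]],
])

```text
clock: 17.75
eef_pos: [416.0, -273.5, 15.4]
eef_rot: [3.141, -0.001, -2.964]
wrist_force: [1.1, -0.1, -0.7]
finger_gap: 17.7
finger_force: 50.0
```

servo_tool([
  [[0,0,-0.01,0,0,0,1],[0,0,-0.017,0,0,0,1],[0,0,-0.02,0,0,0,1],[0,0,-0.02,0,0,0,0.8],[0,0,-0.02,0,0,0,0.5],[0,0,-0.02,0,0,0,0.5],[0,0,-0.02,0,0,0,0.5],[0,0,-0.02,0,0,0,0.5],[0,0,-0.02,0,0,0,0.5],[0,0,-0.02,0,0,0,0.5]],
])

```text
clock: 18.75
eef_pos: [416.1, -273.7, 5.8]
eef_rot: [-3.142, 0.0, -2.964]
wrist_force: [0.6, -0.0, -0.9]
finger_gap: 46.7
finger_force: 0.0
```

servo_tool([
  [[0,0,0.04,0,0,0,0.5],[0,0,0.1,0,0,0,0.5],[0,0,0.2,0,0,0,0.5],[0,0,0.3,0,0,0,0.5],[0,0,0.3,0,0,0,0.5],[0,0,0.3,0,0,0,0.5]],
])

```text
clock: 19.35
eef_pos: [416.2, -273.8, 156.3]
eef_rot: [-3.14, 0.001, -2.964]
wrist_force: [0.3, 1.5, -1.0]
finger_gap: 46.9
finger_force: 0.0
```

```bash
python3 - <<'E'
from rg import *
c,Q,m=ring('side'); P=cloud(c); ok=c['range_z']>0
q=P[ok&(P[...,2]>8)&(P[...,2]<120)&(abs(P[...,0]-440)<110)&(abs(P[...,1]+270)<40)]
print('pick',q.min(0),q.max(0),np.percentile(q[:,2],[10,50,90]))
save('end.png',cv2.resize(c['frame'][150:370,180:480],None,fx=2.6,fy=2.6,interpolation=cv2.INTER_CUBIC))
E
```

```text
[ 416.2 -273.8  156.3] [-3.140e+00  1.000e-03 -2.964e+00] [ 0.3  1.5 -1. ]
TCP in block [-253.8    0.6]
pick [ 371.66499162 -292.23449668    8.04223944] [ 530.99184162 -249.00105767   36.51588233] [12.83504155 22.55024385 34.26144287]
```

View pics/end.png

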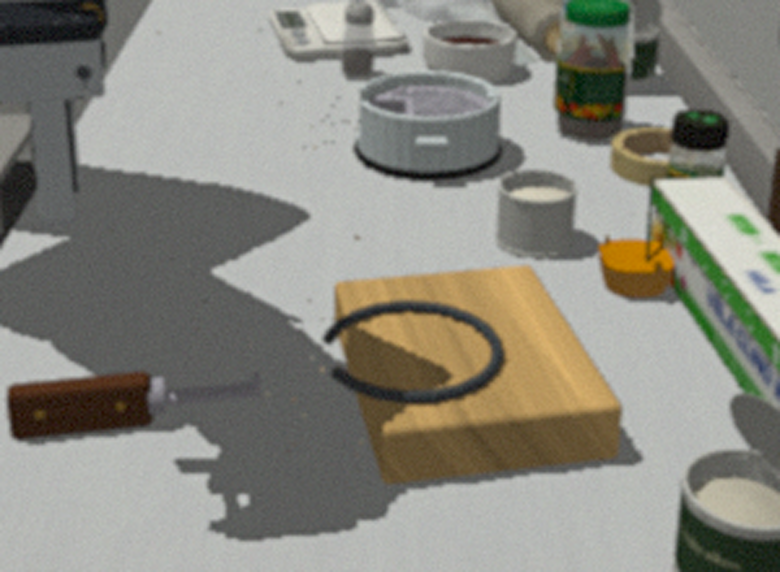

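The ring lies flat on the block at (415,350). The pick lies on the table at (85–260,400), and the bystanders have not moved. I hand the job in.

```bash
python3 -c "
from cell import manip
print(manip.sign_off())"
```

```text
the job is handed in; nothing more can be done
None
```

Handed in at about 19 s: the ring is flat on the block within tolerance and the pick is on the table clear of it, but the ring slipped off the pick while I was laying it down and toppled the last part, at an estimated 0.8 m/s or less (not measured; limit 0.9), so I can't confirm the no-drop rule was met.

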